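# Cam-clamp a basket base and hold it while the glue grabs

## Task

The two halves of the basket base lie glued but loose on the clamping jig. Slide the carriage up until its rubber pad has pushed the halves together against the fence, lock it there by turning the T-handle clockwise until it is tight, then swing the cam lever round to its highest lift, in line with the tracks, so the joint is squeezed firmly. The lever springs open when let go, so finish while still holding it there, and leave the basket, glue bottle and brush undisturbed.

Things in the scene. Friction and masses are not known exactly. Their poses are not given: they have to be found in the camera images.
- jig: Fixed plywood clamping jig flat on the table, 250 x 400 x 18 mm (its x, y, z). Origin under the middle of the bed; its y axis runs along the two flush aluminium tracks towards the fence, a wooden strip (35 mm wide, 35 mm high above the bed) across the +y end with its inner face at y = +165 mm. Bed top at z = 18 mm
- carriage (a joint): Travel of the wooden carriage (140 x 91 mm, 17 mm high, running in the tracks), in m from the rear end of its track: 0 to 0.085, growing towards the fence. Slides with about 1.5 N when the T-handle is loose; with the boards closed and the pad just touching it reads about 0.061
- pad_face (a point): Middle of the front face of the black rubber pad (120 mm wide along jig x, 13 mm high), the front of the carriage. Faces jig +y; lever open, it lies 64 mm before the cam's pivot. The rubber gives 1 mm for every 2 N, at most 10 mm; the cam pushes the pad forward by up to 6 mm
- clamp_knob (a joint): Turn of the T-handle that locks the carriage to the bed, rad, clockwise from above: starts loose near 0, begins to bite at about 0.5, tight from 1.2, stop at 1.5. Stiff, 0.15 N m loose and 0.25 N m tight; stays where it is left
- knob_grip (a point): Centre of the T-handle's black grip bar: 56 mm long, 14 mm wide, 22 mm high, 64 mm above the table, moving with the carriage. The bar's long way is this point's x axis: along jig x at joint value 0
- cam (a joint): Angle of the steel eccentric and its lever, rad, clockwise from above: 0 at rest, lever pointing along jig +x, square to the tracks; 1.571 highest lift, lever along jig -y, in line with the tracks and away from the fence; stop at 2.0. Lift is 6 mm x sin(angle): it falls again past 1.571. A light spring (2 N at the ball) returns the lever to 0 when let go
- cam_pivot (a point): Point on the cam's upright pivot axis, 45 mm above the table, in the middle of the carriage
- cam_ball (a point): Centre of the black ball, 28 mm across, at the end of the lever: 125 mm out from the pivot axis, 70 mm above the table. Swings level about the pivot
- cam_lever: The lever fixed to the cam: a 10 mm steel rod, rising outwards, and the ball. Origin on the pivot axis at bed height; its x axis points along the lever to the ball
- board_near: Half of a basket base nearest the carriage, plain pale wood, 170 x 70 x 16 mm (jig x, y, z), loose on the bed; origin under its middle
- board_far: The other half, the same size, nearest the fence, loose on the bed; closed up against the fence its origin is at jig y = 130 mm and that of the near half at 60 mm
- glue_bottle: White glue bottle, 56 mm across, 150 mm tall, standing on the table beyond the fence end; origin under its middle. Leave alone
- glue_brush: Brush 170 mm long lying on the table beside the jig's far long side; origin under its middle. Leave alone
- basket: Woven splint basket 170 x 240 x 100 mm standing on the table beyond the fence end; origin under its middle. Leave alone
Things that resemble listed ones, but are neither listed nor needed, are in the scene too. What is shaped like the board_near but pink is not meant. What is shaped like the board_far but red is not meant.

How it is judged:
By the outcome, as a careful person would: the job done as asked, in the order asked, and still so for the second after the job is handed in, while the arm keeps its last pose, push and grip.
It also fails if it takes over 58 s, if anything falls off the work surface, if the arm or the gripper's body presses on something with over 40 N, if the wrist force passes 120 N, or if a joint passes its speed limit or range.

## Robot

A 6-joint arm with a two-finger parallel gripper is mounted at the origin on the work surface. World frame = base frame: x ahead of the robot, y to its left, z up, the work surface at z = 0. Lengths are in mm, angles in rad, forces in N, time in s.
With the tool pointing down it reaches from about 250 to 775 mm from the base axis. Payload 4 kg.
Tool frame: the origin (TCP) lies midway between the tips of the shut fingers; the grasp point (between the pads) lies 19 mm behind it (r.grasp_offset is the distance from the TCP to the grasp point, in mm); z points along the fingers, y is the direction in which the jaws open and shut (so a half turn about z gives the same grasp; the last joint's range is limited). The gripper opens to 94 mm and grips with 3 to 60 N. Pads are 16 mm wide; open, the fingers measure 119 mm over their backs; the gripper's body (75 mm by 177 mm) begins 78 mm behind the grasp point.
Start: joints at [1.164, 0.087, 1.371, -0, 1.684, -0.103], TCP at [164.541, 524.83, 205.506] pointing down, gripper open.
Joint ranges: [-3.1, 3.1], [-0.76, 2.03], [0.27, 2.55], [-1.08, 4.22], [0.17, 2.65], [-2.57, 2.57]. Speed limits (rad/s): [2.79, 2.79, 3.14, 3.14, 3.14, 3.14].

## Interface

Orientations are given as [roll, pitch, yaw] about the fixed x, y, z axes, in that order (R = Rz(yaw) Ry(pitch) Rx(roll)).
In Python, from station import r gives the robot as it stands.
- The arm moves only by the tool step_arm, never from a script. Its argument "motion" is a list of rows, each an object with "claw": the gripper command: -1 is fully open, 1 is shut, values between are in proportion; "slide": the shift along the tool's x, y, z in mm, a list of three; "spin": the turn about the tool's z in rad. In form: [{"claw": claw, "slide": [x, y, z], "spin": spin}, ...]. A call has 1 to 12 rows; each row is the pose to reach, as a shift and turn from the pose measured when the call began, along the tool's axes at that moment; what a row does not reach only later rows make up. A row lasts 1/12 s, in which the tool goes at most 41.7 mm and 7.16 degrees, less where a joint would pass 70% of its speed; a pose out of reach is approached as far as the arm can. A call with a gripper value outside its range is refused whole. The fingers move at their own pace and stop on an object; "force" is the grip in N (left out, the last holds). Time passes only in rows, so rows that repeat a pose let the fingers close. It gives the time, the measured TCP pose, the force and the opening at its end, in the units of the state.
- r.observe(): the state, without advancing time (a new reading comes with each control period).
- r.read_camera(name): name is "side" or "top" or "wrist"; returns a dict with "image" (400x640x3 uint8, blue, green, red), "fx", "fy", "cx", "cy" (pixels), "R" (3x3) and "t" (3): a world point X has camera coordinates R X + t. Camera axes: x right, y down, z forward; pixel columns grow to the right and rows downward; lengths in mm; the calibration is good to about 2 mm. A picture is of the moment at which its call begins. There is no depth.
- r.hand_in(): hands the job in, once; it reports no verdict.
The state is a dict: "time": time; "qpos": joint angles; "qvel": joint speeds; "joint_torque": joint torques, N m; "ee_pos": TCP position; "eef_rot": TCP orientation; "force": force on the tool from outside, world axes, zero at the start; "ft_torque": the same for the moment, N m; "grip_width": finger opening in mm.
Only numpy, scipy, OpenCV 4.12 (cv2) and the standard library are available. Lean on these libraries where they do the work, as an engineer would, in place of code of your own. Each camera call takes 0.05 s, during which the arm holds its last target. There are 200 camera calls.

## Working session

There is one attempt and no reset: what is moved stays moved. The work goes in short steps, Python scripts to look and compute and a tool call to move; the robot and the scene stay as the last step left them, time stands still between calls to the robot, and variables do not carry over. Pictures are saved under pics/ and viewed, about 8 in all and at most 12, crops included, and the job is handed in when it is done.

Besides the shell and the picture viewer there is one more tool, called after "Call:" as name(argument=value, ...) on one line, values as JSON. step_arm: Moves the arm, as the interface text tells. Its arguments: {"type":"object","properties":{"motion":{"type":"array"},"force":{"type":"number"}},"required":["motion"]}

```bash
mkdir -p pics; ls; python3 - <<'E'
from station import r
import cv2
o=r.observe(); print({k:o[k] for k in('time','ee_pos','eef_rot','force','grip_width')})
for n in('top','side'):
    c=r.read_camera(n); cv2.imwrite(f'pics/{n}0.png',c['image'])
    print(n,c['fx'],c['fy'],c['cx'],c['cy'],c['R'],c['t'])
E
```

```text
pics
{'time': 0.0, 'ee_pos': array([164.32167275, 524.29482079, 204.304895  ]), 'eef_rot': array([-3.13935969e+00, -2.33571679e-04,  2.83774757e+00]), 'force': array([ 0.66777696,  0.57713924, -0.43022028]), 'grip_width': 94.1979816736308}
top 505.1779575075963 505.1779575075963 319.1829132408632 201.79447852369688 [[ 0.00446412 -0.99994066  0.00993692]
 [-0.98051011 -0.00632877 -0.19636666]
 [ 0.19641789 -0.00886665 -0.98048019]] [  95.09315416  590.96961287 1650.09836642]
side 418.491326052673 418.491326052673 321.25339515908627 196.99861257289666 [[-0.98477872 -0.1727462   0.0192256 ]
 [-0.12893767  0.65186957 -0.74728919]
 [ 0.11655879 -0.7383934  -0.66422077]] [ 603.33399889   65.93953057 1307.9308636 ]
```

View pics/top0.png

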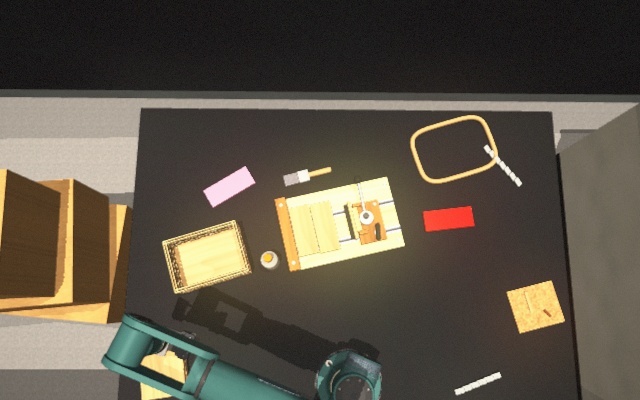

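View pics/side0.png

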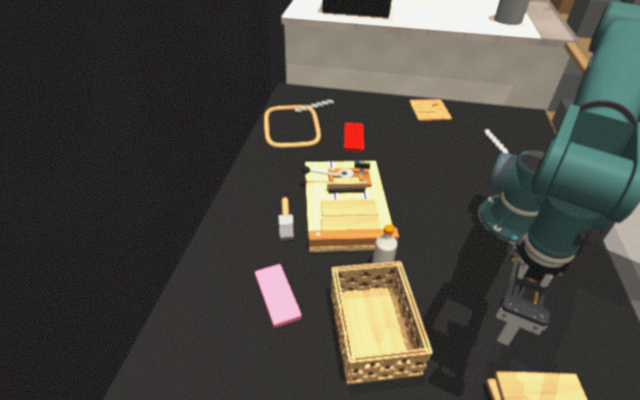

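Top view: the jig is at about (340,224), with the fence on its left at (287,234). The pale boards are at (307,230) and (325,226), the cam at (366,217), the lever ball near (360,184), and the T-handle near (378,232). The lookalikes are pink (230,187), red (449,219), and pale wood at (536,306) and (162,375). I choose the two boards on the jig. Next is a close crop to check that.

```bash
cat > h.py <<'E'
import numpy as np
def ray(c,u,v,z):
    R=np.array(c['R']);t=np.array(c['t']);C=-R.T@t
    d=R.T@np.array([(u-c['cx'])/c['fx'],(v-c['cy'])/c['fy'],1]); return C+d*(z-C[2])/d[2]
def proj(c,X):
    p=np.array(c['R'])@X+np.array(c['t']); return np.array([c['cx']+c['fx']*p[0]/p[2],c['cy']+c['fy']*p[1]/p[2]])
E
python3 - <<'E'
from station import r
from h import *
import cv2
c=r.read_camera('top');im=c['image']
cv2.imwrite('pics/crop1.png',cv2.resize(im[165:285,260:420],None,fx=5,fy=5,interpolation=cv2.INTER_CUBIC))
hsv=cv2.cvtColor(im,cv2.COLOR_BGR2HSV)
m=(hsv[...,2]>90).astype(np.uint8); m[:, :255]=0;m[:,415:]=0;m[:165]=0;m[285:]=0
n,l,s,ce=cv2.connectedComponentsWithStats(m); k=1+np.argmax(s[1:,4]); print(s[k],ce[k])
print(cv2.boxPoints(cv2.minAreaRect(np.argwhere(l==k)[:,::-1].astype(np.float32))))
E
```

```text
[  255   166   160   119 15875] [331.14815748 227.3863937 ]
[[255. 166.]
 [414. 166.]
 [414. 284.]
 [255. 284.]]
```

View pics/crop1.png

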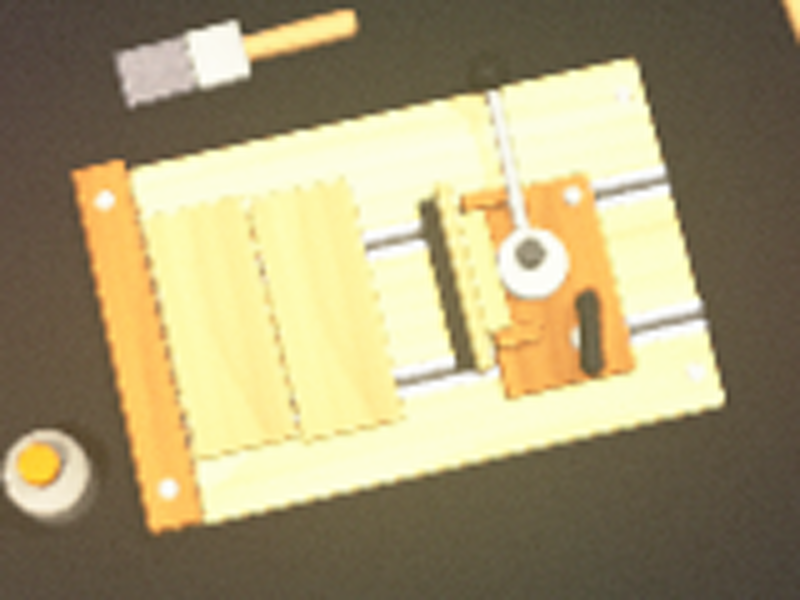

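The crop shows two pale boards on the jig, nearly flush, with the near board's edge at about (375,300). The pad is at (447,285), the cam hub at (532,255), the ball at (485,68), and the T-handle bar at (590,333). No coloured lookalikes are involved.

```bash
python3 - <<'E'
from station import r
from h import *
c=r.read_camera('top')
f=lambda x,y,z: ray(c,(x-2)/5+260,(y-2)/5+165,z)
P={k:f(*v) for k,v in dict(RT=(633,60,18),RB=(722,405,18),FTo=(74,170,53),FBo=(150,531,53),FTi=(125,160,53),FBi=(202,522,53),ball=(485,68,70),hub=(531,253,55),bar=(590,333,75),b1=(587,293,75),b2=(595,374,75),pT=(428,202,40),pB=(465,368,40),nT=(350,180,34),nB=(404,418,34)).items()}
for k,v in P.items(): print(k,v.round(1))
ex=P['FTo']-P['FBo'];e2=P['RT']-P['RB'];yaw=[np.arctan2(e[1],e[0]) for e in(ex,e2,P['FTi']-P['FBi'])];print('yaw jigx',yaw)
a=np.mean(yaw);x=np.array([np.cos(a),np.sin(a)]);y=np.array([-x[1],x[0]])
mr=(P['RT']+P['RB'])[:2]/2; mf=(P['FTo']+P['FBo'])[:2]/2
print('rear-fence dist',(mf-mr)@y)
O=(mr+mf)/2;print('O',O)
for k,v in P.items(): print(k,((v[:2]-O)@x).round(1),((v[:2]-O)@y).round(1))
b=P['b1']-P['b2'];print('bar yaw',np.arctan2(b[1],b[0]))
E
```

```text
RT [ 690.  -136.4   18. ]
RB [ 448.  -191.9   18. ]
FTo [601.5 250.3  53. ]
FBo [358.6 194.8  53. ]
FTi [608.7 215.8  53. ]
FBi [364.7 160.6  53. ]
ball [670.5 -28.1  70. ]
hub [546.  -59.2  55. ]
bar [489.  -95.5  75. ]
b1 [515.8 -94.   75. ]
b2 [461.7 -98.3  75. ]
pT [583.5   9.2  40. ]
pB [469.6 -15.1  40. ]
nT [599.7  62.4  34. ]
nB [436.3  25.9  34. ]
yaw jigx [np.float64(0.224337943132455), np.float64(0.22560092668864745), np.float64(0.22248226367817714)]
rear-fence dist 396.76709075438833
O [524.55050501  29.21812416]
RT 124.5 -198.2
RB -123.7 -198.6
FTo 124.2 198.4
FBo -125.0 198.4
FTi 123.5 163.2
FBi -126.6 163.6
ball 129.5 -88.3
hub 1.2 -90.9
bar -62.4 -113.7
b1 -36.0 -118.2
b2 -89.6 -110.4
pT 53.0 -32.6
pB -63.4 -31.0
nT 80.6 15.6
nB -86.8 16.4
bar yaw 0.07961078268368715
```

```bash
cat >> h.py <<'E'
A=0.2245; O=np.array([524.5,29.2]); X=np.array([np.cos(A),np.sin(A)]); Y=np.array([-X[1],X[0]])
def J(x,y): return O+x*X+y*Y
def rel(o,p,z,psi):
    "slide and spin from the present pose to world xy p, height z, yaw psi"
    from scipy.spatial.transform import Rotation as Ro
    M=Ro.from_euler('xyz',o['eef_rot']).as_matrix(); d=np.array([*p,z])-o['ee_pos']
    return (M.T@d).round(1), round(float((o['eef_rot'][2]-psi+np.pi)%(2*np.pi)-np.pi),3)
E
python3 - <<'E'
from station import r
from h import *
print(rel(r.observe(),(489,-95.5),200,3.22))
E
```

```text
(array([-495.2, -494.5,    5.4]), -0.382)
```

Call:
step_arm(motion=[{"claw": 0,"slide": [-40,-40,0],"spin": -0.03},{"claw": 0,"slide": [-70,-70,1],"spin": -0.06},{"claw": 0,"slide": [-100,-100,1],"spin": -0.09},{"claw": 0,"slide": [-130,-130,1],"spin": -0.12},{"claw": 0,"slide": [-160,-160,2],"spin": -0.15},{"claw": 0,"slide": [-190,-190,2],"spin": -0.18},{"claw": 0,"slide": [-220,-220,2],"spin": -0.21},{"claw": 0,"slide": [-250,-250,3],"spin": -0.24},{"claw": 0,"slide": [-280,-280,3],"spin": -0.27},{"claw": 0,"slide": [-310,-310,3],"spin": -0.3},{"claw": 0,"slide": [-340,-340,4],"spin": -0.33},{"claw": 0,"slide": [-370,-370,4],"spin": -0.36}])

```text
time: 1.2
ee_pos: [396.2, 79.6, 201.4]
eef_rot: [-3.141, 0.0, -3.084]
force: [-0.0, 0.9, -0.3]
grip_width: 47.1
```

```bash
python3 - <<'E'
from station import r
from h import *
print(r.observe()['ee_pos'],rel(r.observe(),(489,-95.5),160,3.22))
E
```

```text
[396.20116879  79.57692734 201.36951408] (array([ -82.6, -180.1,   41.6]), -0.021)
```

Call:
step_arm(motion=[{"claw": 0,"slide": [-15,-35,10],"spin": -0.02},{"claw": 0,"slide": [-30,-65,20],"spin": -0.02},{"claw": 0,"slide": [-45,-98,30],"spin": -0.02},{"claw": 0,"slide": [-60,-130,41],"spin": -0.02},{"claw": 0,"slide": [-75,-160,41],"spin": -0.02},{"claw": 0,"slide": [-83,-180,41],"spin": -0.02},{"claw": 0,"slide": [-83,-180,41],"spin": -0.02},{"claw": 0,"slide": [-83,-180,41],"spin": -0.02}])

```text
time: 1.87
ee_pos: [489.3, -96.0, 160.0]
eef_rot: [3.142, -0.001, -3.066]
force: [-0.7, 0.4, 0.5]
grip_width: 46.8
```

```bash
python3 - <<'E'
from station import r
from h import *
import cv2
c=r.read_camera('wrist');cv2.imwrite('pics/w1.png',c['image'])
print(r.observe()['ee_pos'],r.observe()['eef_rot'],c['R'],c['t'],c['fx'],c['cx'],c['cy'])
print('expected bar',proj(c,np.array([489,-95.5,75])))
E
```

```text
[489.04284082 -95.05976056 160.23008637] [ 3.14153309e+00 -8.10383974e-04 -3.06464394e+00] [[-7.57376920e-02  9.97127513e-01 -7.25033492e-04]
 [ 9.63952816e-01  7.34038387e-02  2.55747618e-01]
 [ 2.55066207e-01  1.86708363e-02 -9.66743311e-01]] [ 131.65700489 -478.91897419  224.0837629 ] 293.61456452393026 320.40404134917634 200.05105556006967
expected bar [319.69944355 204.99766589]
```

View pics/w1.png

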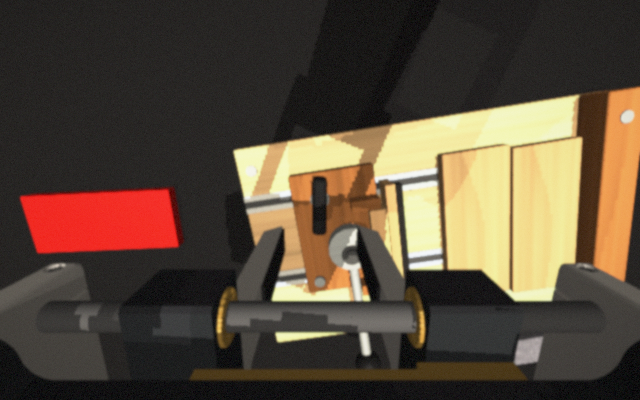

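The wrist view shows the black T-handle bar at (319,205), exactly where predicted and vertical between the fingers, with the hub at (348,246). Descending and gripping.

Call:
step_arm(motion=[{"claw": 0,"slide": [0,0,30],"spin": 0},{"claw": 0,"slide": [0,0,60],"spin": 0},{"claw": 0,"slide": [0,0,85],"spin": 0},{"claw": 0,"slide": [0,0,105],"spin": 0},{"claw": 0,"slide": [0,0,114],"spin": 0},{"claw": 0,"slide": [0,0,114],"spin": 0},{"claw": 1,"slide": [0,0,114],"spin": 0},{"claw": 1,"slide": [0,0,114],"spin": 0},{"claw": 1,"slide": [0,0,114],"spin": 0},{"claw": 1,"slide": [0,0,114],"spin": 0},{"claw": 1,"slide": [0,0,114],"spin": 0},{"claw": 1,"slide": [0,0,114],"spin": 0}], force=30)

```text
time: 2.92
ee_pos: [489.7, -94.8, 46.6]
eef_rot: [3.141, 0.001, -3.065]
force: [0.5, 0.8, 0.8]
grip_width: 14.1
```

```bash
python3 - <<'E'
from station import r
from h import *
o=r.observe();print(o['ee_pos'],o['eef_rot'],o['grip_width'],o['force'],o['ft_torque'])
p=o['ee_pos'][:2]
for d in(30,45,53,58): print(d,rel(o,p+d*Y,o['ee_pos'][2],o['eef_rot'][2]), 'jig',(p-O)@X,(p-O)@Y)
E
```

```text
[489.70645718 -94.77057896  46.63823829] [ 3.14142670e+00  1.16657904e-03 -3.06467020e+00] 14.113567373558306 [0.4928189  0.77963897 0.82290383] [ 0.33463078 -0.30447508 -0.11698656]
30 (array([ 4.4, 29.7, -0. ]), 0.0) jig -61.51861612787929 -113.1139024995749
45 (array([ 6.6, 44.5, -0. ]), 0.0) jig -61.51861612787929 -113.1139024995749
53 (array([ 7.8, 52.4, -0. ]), 0.0) jig -61.51861612787929 -113.1139024995749
58 (array([ 8.5, 57.4, -0. ]), 0.0) jig -61.51861612787929 -113.1139024995749
```

Call:
step_arm(motion=[{"claw": 1,"slide": [0.7,5,0],"spin": 0},{"claw": 1,"slide": [1.5,10,0],"spin": 0},{"claw": 1,"slide": [2.2,15,0],"spin": 0},{"claw": 1,"slide": [3,20,0],"spin": 0},{"claw": 1,"slide": [3.7,25,0],"spin": 0},{"claw": 1,"slide": [4.4,30,0],"spin": 0},{"claw": 1,"slide": [5.2,35,0],"spin": 0},{"claw": 1,"slide": [5.9,40,0],"spin": 0},{"claw": 1,"slide": [6.2,42,0],"spin": 0},{"claw": 1,"slide": [6.2,42,0],"spin": 0}])

```text
time: 3.75
ee_pos: [479.8, -52.3, 46.6]
eef_rot: [3.14, 0.0, -3.064]
force: [-1.1, 1.1, 1.5]
grip_width: 13.9
```

```bash
cat > s.py <<'E'
from station import r
from h import *
o=r.observe();p=o['ee_pos'][:2]
print(o['time'],o['ee_pos'].round(1),'yaw',o['eef_rot'][2].round(3),'w',o['grip_width'].round(1),'F',o['force'].round(1),'T',o['ft_torque'].round(2),'jig',((p-O)@X).round(1),((p-O)@Y).round(1),'Fjig',(o['force'][:2]@Y).round(1))
E
python3 s.py
```

```text
Traceback (most recent call last):
  File "s.py", line 4, in <module>
    print(o['time'],o['ee_pos'].round(1),'yaw',o['eef_rot'][2].round(3),'w',o['grip_width'].round(1),'F',o['force'].round(1),'T',o['ft_torque'].round(2),'jig',((p-O)@X).round(1),((p-O)@Y).round(1),'Fjig',(o['force'][:2]@Y).round(1))
                                                                            ^^^^^^^^^^^^^^^^^^^^^
AttributeError: 'float' object has no attribute 'round'
```

Call:
step_arm(motion=[{"claw": 1,"slide": [0.2,1,0],"spin": 0},{"claw": 1,"slide": [0.3,2,0],"spin": 0},{"claw": 1,"slide": [0.5,3,0],"spin": 0},{"claw": 1,"slide": [0.6,4,0],"spin": 0},{"claw": 1,"slide": [0.7,5,0],"spin": 0},{"claw": 1,"slide": [0.9,6,0],"spin": 0},{"claw": 1,"slide": [1,7,0],"spin": 0},{"claw": 1,"slide": [1.2,8,0],"spin": 0},{"claw": 1,"slide": [1.3,9,0],"spin": 0},{"claw": 1,"slide": [1.5,10,0],"spin": 0},{"claw": 1,"slide": [1.5,10,0],"spin": 0}])

```text
time: 4.67
ee_pos: [477.9, -44.2, 46.7]
eef_rot: [-3.139, 0.001, -3.064]
force: [1.0, -7.8, -1.8]
grip_width: 13.4
```

```bash
sed -i "s/o\['grip_width'\].round(1)/round(o['grip_width'],1)/" s.py
python3 s.py; python3 - <<'E'
from station import r
from h import *
import cv2
c=r.read_camera('top');im=c['image']
cv2.imwrite('pics/t2.png',cv2.resize(im[165:285,260:420],None,fx=5,fy=5,interpolation=cv2.INTER_CUBIC))
E
```

```text
4.6667 [477.9 -44.2  46.7] yaw -3.064 w 13.4 F [ 1.  -7.8 -1.8] T [-1.25 -0.25 -0.19] jig -61.8 -61.1 Fjig -7.8
```

View pics/t2.png

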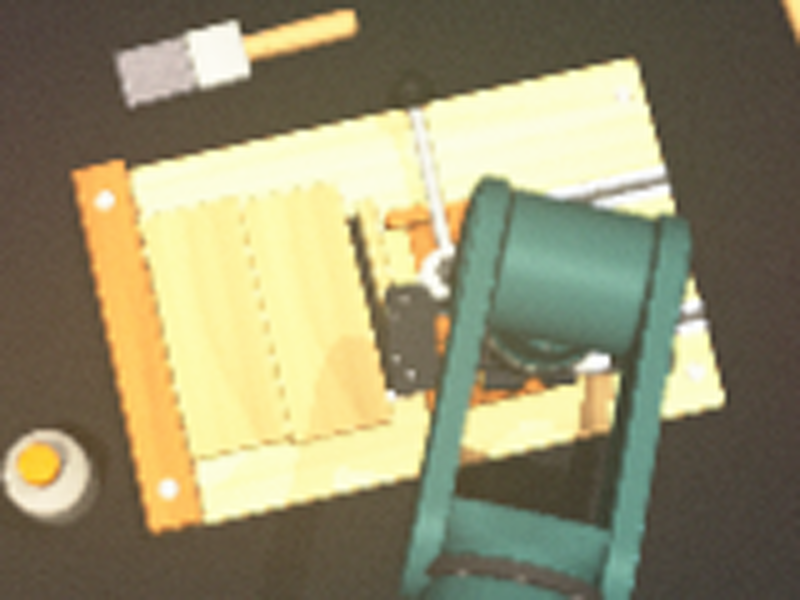

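The pad now touches the near board, whose edge moved from (350,180) to (340,180), and the force is about 8 N. I'll keep going slowly and watch the force.

Call:
step_arm(motion=[{"claw": 1,"slide": [0.15,1,0],"spin": 0},{"claw": 1,"slide": [0.15,1,0],"spin": 0}])

```text
time: 4.88
ee_pos: [477.9, -44.3, 46.7]
eef_rot: [-3.137, 0.001, -3.065]
force: [0.7, -6.8, -1.5]
grip_width: 13.4
```

```bash
python3 s.py
```

```text
4.8833 [477.9 -44.3  46.7] yaw -3.065 w 13.4 F [ 0.7 -6.8 -1.5] T [-0.96 -0.16 -0.09] jig -61.8 -61.3 Fjig -6.8
```

Call:
step_arm(motion=[{"claw": 1,"slide": [0.15,1.5,0],"spin": 0},{"claw": 1,"slide": [0.15,1.5,0],"spin": 0}])

```text
time: 5.05
ee_pos: [477.9, -44.3, 46.6]
eef_rot: [-3.134, 0.002, -3.065]
force: [1.8, -7.6, -1.7]
grip_width: 13.9
```

```bash
python3 s.py
```

```text
5.05 [477.9 -44.3  46.6] yaw -3.065 w 13.9 F [ 1.8 -7.6 -1.7] T [-1.01 -0.08 -0.13] jig -61.8 -61.3 Fjig -7.8
```

Call:
step_arm(motion=[{"claw": 1,"slide": [0.15,1.5,0],"spin": 0},{"claw": 1,"slide": [0.15,1.5,0],"spin": 0}])

```text
time: 5.22
ee_pos: [477.9, -44.3, 46.7]
eef_rot: [-3.131, 0.002, -3.065]
force: [1.3, -8.5, -1.5]
grip_width: 13.7
```

```bash
python3 s.py
```

```text
5.2167 [477.9 -44.3  46.7] yaw -3.065 w 13.7 F [ 1.3 -8.5 -1.5] T [-0.93 -0.1  -0.07] jig -61.8 -61.3 Fjig -8.6
```

Call:
step_arm(motion=[{"claw": 1,"slide": [0.2,1,0],"spin": 0},{"claw": 1,"slide": [0.3,2,0],"spin": 0},{"claw": 1,"slide": [0.5,3,0],"spin": 0},{"claw": 1,"slide": [0.5,3,0],"spin": 0},{"claw": 1,"slide": [0.5,3,0],"spin": 0},{"claw": 1,"slide": [0.5,3,0],"spin": 0}])

```text
time: 5.72
ee_pos: [477.7, -43.3, 46.7]
eef_rot: [-3.127, 0.003, -3.066]
force: [1.5, -9.5, -1.5]
grip_width: 13.8
```

```bash
python3 s.py; python3 - <<'E'
from station import r
from h import *
import cv2
c=r.read_camera('top');im=c['image']
cv2.imwrite('pics/t3.png',cv2.resize(im[190:265,270:370],None,fx=8,fy=8,interpolation=cv2.INTER_CUBIC))
# grey profile along jig y lines on the boards (z=34), jig x = 60 and 30
g=cv2.GaussianBlur(im,(0,0),0.6).astype(float)
for x in(70,55,0,-20):
    print(x,[int(cv2.getRectSubPix(im,(1,1),tuple(map(float,proj(c,np.array([*J(x,y),34]))))) .sum()) for y in range(10,40,2)])
    print('  joint',[int(cv2.getRectSubPix(im,(1,1),tuple(map(float,proj(c,np.array([*J(x,y),34]))))).sum()) for y in range(80,110,2)])
    print('  fence',[int(cv2.getRectSubPix(im,(1,1),tuple(map(float,proj(c,np.array([*J(x,y),34]))))).sum()) for y in range(140,176,2)])
E
```

```text
5.7167 [477.7 -43.3  46.7] yaw -3.066 w 13.8 F [ 1.5 -9.5 -1.5] T [-1.07 -0.17 -0.03] jig -61.8 -60.3 Fjig -9.6
70 [729, 729, 729, 732, 732, 732, 703, 676, 668, 661, 659, 658, 658, 656, 655]
  joint [675, 673, 672, 670, 667, 665, 643, 621, 638, 651, 655, 657, 656, 656, 654]
  fence [679, 679, 679, 682, 679, 675, 674, 670, 666, 655, 632, 539, 454, 484, 517, 541, 551, 553]
55 [668, 669, 622, 521, 487, 461, 478, 512, 590, 642, 655, 658, 656, 656, 656]
  joint [680, 674, 671, 670, 669, 668, 631, 602, 628, 646, 654, 657, 656, 656, 656]
  fence [676, 680, 682, 687, 682, 678, 674, 671, 669, 669, 664, 579, 510, 502, 515, 539, 548, 553]
0 [380, 415, 377, 335, 289, 279, 287, 470, 631, 655, 665, 661, 657, 654, 651]
  joint [678, 676, 677, 676, 674, 681, 681, 677, 673, 668, 664, 658, 655, 653, 651]
  fence [676, 679, 681, 680, 679, 675, 674, 676, 675, 674, 663, 628, 576, 554, 546, 542, 538, 536]
-20 [327, 329, 311, 285, 275, 273, 318, 414, 575, 640, 658, 655, 652, 653, 653]
  joint [678, 676, 675, 673, 673, 660, 620, 615, 637, 650, 661, 657, 654, 653, 650]
  fence [675, 676, 678, 679, 680, 675, 671, 669, 670, 677, 645, 592, 559, 541, 547, 551, 550, 543]
```

View pics/t3.png

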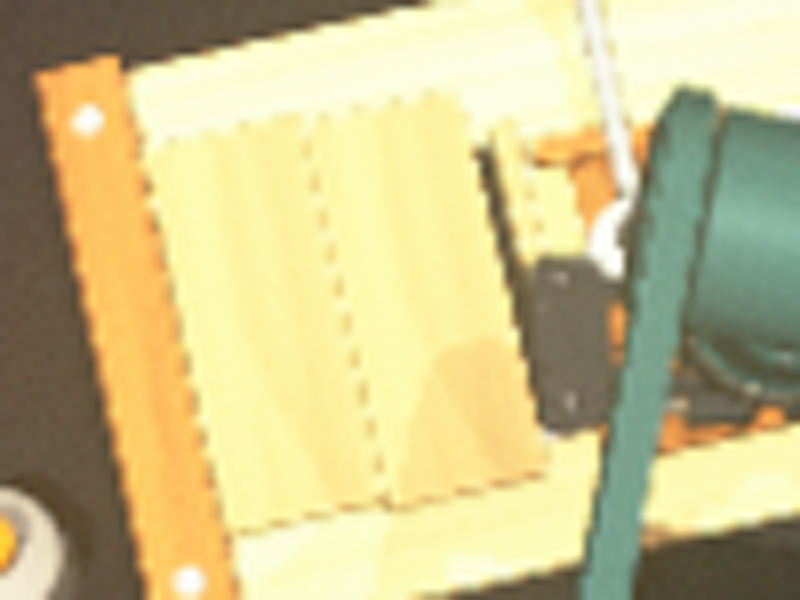

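The boards are closed: the joint line is at jig y≈94 and the near face at ≈24–25, which fits the closed layout with the same −1.5 mm bias as the fence. At 9.6 N the rubber is already about 4 mm compressed. I'll back off about 2 mm to leave room for the 6 mm cam lift.

Call:
step_arm(motion=[{"claw": 1,"slide": [-0.2,-1,0],"spin": 0},{"claw": 1,"slide": [-0.2,-1.2,0],"spin": 0},{"claw": 1,"slide": [-0.2,-1.2,0],"spin": 0},{"claw": 1,"slide": [-0.2,-1.2,0],"spin": 0}], force=40)

```text
time: 6.1
ee_pos: [478.1, -45.3, 46.7]
eef_rot: [-3.126, 0.003, -3.066]
force: [1.1, -6.1, -0.8]
grip_width: 13.4
```

```bash
python3 s.py
```

```text
6.1 [478.1 -45.3  46.7] yaw -3.066 w 13.4 F [ 1.1 -6.1 -0.8] T [-0.48 -0.05 -0.02] jig -61.8 -62.3 Fjig -6.1
```

Call:
step_arm(motion=[{"claw": 1,"slide": [-0.2,-1,0],"spin": 0},{"claw": 1,"slide": [-0.2,-1,0],"spin": 0},{"claw": 1,"slide": [-0.2,-1,0],"spin": 0},{"claw": 1,"slide": [-0.2,-1,0],"spin": 0}])

```text
time: 6.43
ee_pos: [478.3, -46.1, 46.7]
eef_rot: [-3.127, 0.003, -3.066]
force: [-0.3, -3.5, 0.2]
grip_width: 13.9
```

```bash
python3 s.py
```

```text
6.4333 [478.3 -46.1  46.7] yaw -3.066 w 13.9 F [-0.3 -3.5  0.2] T [0.02 0.08 0.  ] jig -61.8 -63.1 Fjig -3.4
```

Call:
step_arm(motion=[{"claw": 1,"slide": [0,0,0],"spin": 0.1},{"claw": 1,"slide": [0,0,0],"spin": 0.2},{"claw": 1,"slide": [0,0,0],"spin": 0.3},{"claw": 1,"slide": [0,0,0],"spin": 0.4},{"claw": 1,"slide": [0,0,0],"spin": 0.5},{"claw": 1,"slide": [0,0,0],"spin": 0.6},{"claw": 1,"slide": [0,0,0],"spin": 0.7},{"claw": 1,"slide": [0,0,0],"spin": 0.8},{"claw": 1,"slide": [0,0,0],"spin": 0.9},{"claw": 1,"slide": [0,0,0],"spin": 0.95},{"claw": 1,"slide": [0,0,0],"spin": 0.95}])

```text
time: 7.35
ee_pos: [479.3, -44.1, 46.7]
eef_rot: [-3.14, 0.012, 2.267]
force: [2.9, 3.5, -1.2]
grip_width: 13.7
```

```bash
python3 s.py
```

```text
7.35 [479.3 -44.1  46.7] yaw 2.267 w 13.7 F [ 2.9  3.5 -1.2] T [ 0.81 -0.47 -0.08] jig -60.3 -61.4 Fjig 2.8
```

Call:
step_arm(motion=[{"claw": 1,"slide": [0,0,0],"spin": 0.08},{"claw": 1,"slide": [0,0,0],"spin": 0.16},{"claw": 1,"slide": [0,0,0],"spin": 0.24},{"claw": 1,"slide": [0,0,0],"spin": 0.3},{"claw": 1,"slide": [0,0,0],"spin": 0.3},{"claw": 1,"slide": [0,0,0],"spin": 0.3}])

```text
time: 7.85
ee_pos: [480.0, -43.6, 46.8]
eef_rot: [3.138, 0.012, 1.969]
force: [4.3, 0.9, -1.9]
grip_width: 13.6
```

```bash
python3 s.py
```

```text
7.85 [480.  -43.6  46.8] yaw 1.969 w 13.6 F [ 4.3  0.9 -1.9] T [ 0.3  -0.53 -0.02] jig -59.5 -61.1 Fjig -0.0
```

Call:
step_arm(motion=[{"claw": 0.35,"slide": [0,0,0],"spin": 0},{"claw": 0.35,"slide": [0,0,0],"spin": 0},{"claw": 0.35,"slide": [0,0,0],"spin": 0},{"claw": 0.35,"slide": [0,0,-10],"spin": 0},{"claw": 0.35,"slide": [0,0,-35],"spin": 0},{"claw": 0.35,"slide": [0,0,-70],"spin": 0},{"claw": 0.35,"slide": [0,0,-100],"spin": 0},{"claw": 0,"slide": [0,0,-120],"spin": 0},{"claw": 0,"slide": [0,0,-120],"spin": 0}])

```text
time: 8.6
ee_pos: [481.8, -43.0, 173.4]
eef_rot: [3.129, 0.019, 1.97]
force: [0.5, 0.1, 0.6]
grip_width: 40.4
```

```bash
python3 s.py;python3 - <<'E'
from station import r
from h import *
print(rel(r.observe(),J(40,-40)+0,166,3.0), rel(r.observe(),J(90,-36)+0,166,3.366))
E
```

```text
8.6 [481.8 -43.  173.4] yaw 1.97 w 40.4 F [0.5 0.1 0.6] T [-0.04  0.07  0.02] jig -57.7 -60.9 Fjig -0.0
(array([ 3.8, 99.7,  8.6]), -1.03) (array([ -1. , 149.6,   9.3]), -1.396)
```

Call:
step_arm(motion=[{"claw": 0,"slide": [0,12,0],"spin": -0.12},{"claw": 0,"slide": [0,25,0],"spin": -0.24},{"claw": 0,"slide": [0,37,0],"spin": -0.36},{"claw": 0,"slide": [0,50,0],"spin": -0.48},{"claw": 0,"slide": [0,62,0],"spin": -0.6},{"claw": 0,"slide": [0,75,0],"spin": -0.72},{"claw": 0,"slide": [0,87,0],"spin": -0.84},{"claw": 0,"slide": [0,100,0],"spin": -0.96},{"claw": 0,"slide": [0,112,0],"spin": -1.08},{"claw": 0,"slide": [0,125,0],"spin": -1.2},{"claw": 0,"slide": [0,140,0],"spin": -1.32},{"claw": 0,"slide": [0,150,0],"spin": -1.4}])

```text
time: 9.6
ee_pos: [620.2, 15.8, 173.8]
eef_rot: [-3.126, 0.013, -2.907]
force: [0.3, -0.4, 0.8]
grip_width: 47.0
```

```bash
python3 s.py; python3 - <<'E'
from station import r
from h import *
import cv2
for n in('top','wrist'):
    c=r.read_camera(n);cv2.imwrite(f'pics/{n}4.png',c['image']); print(n,'ball pred',proj(c,np.array([*J(125,-38),70])).round(1))
    np.savez(f'{n}4.npz',**{k:c[k] for k in('R','t','fx','fy','cx','cy')})
im=cv2.imread('pics/top4.png');cv2.imwrite('pics/both4.png',np.vstack([cv2.resize(im[170:280,270:420],(560,411),interpolation=cv2.INTER_CUBIC)[:400],np.zeros((0,560,3),np.uint8)]))
E
```

```text
9.6 [620.2  15.8 173.8] yaw -2.907 w 47.0 F [ 0.3 -0.4  0.8] T [0.02 0.06 0.03] jig 90.3 -34.4 Fjig -0.5
top ball pred [342.4 182.6]
wrist ball pred [316.7 229.9]
```

View pics/wrist4.png

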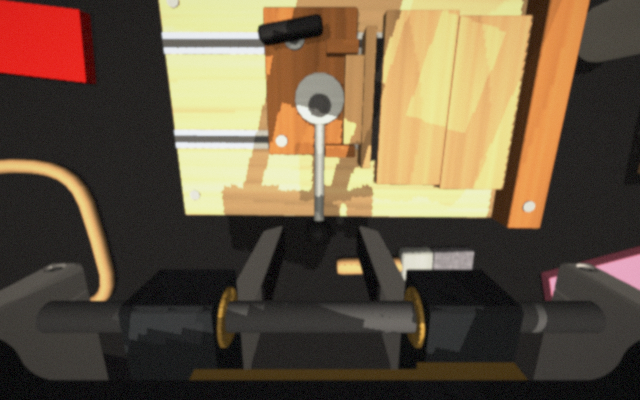

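View pics/both4.png

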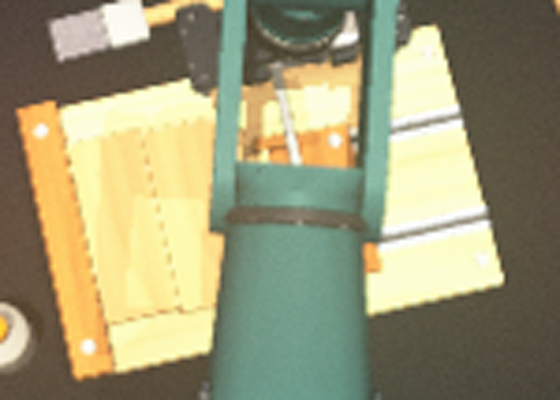

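The wrist view shows the ball at (318,231), 1 px from the prediction. The T-handle bar runs (260,33)–(322,22), about 0.17 rad short of square, so the joint reads ≈1.40 and is tight. The boards are closed and the brush is untouched.

```bash
python3 - <<'E'
from station import r
from h import *
print(rel(r.observe(),J(125,-38),52,3.366))
E
```

```text
(array([-33.2,  -1.9, 122.1]), 0.005)
```

Call:
step_arm(motion=[{"claw": 0,"slide": [-17,-1,0],"spin": 0},{"claw": 0,"slide": [-33,-2,0],"spin": 0},{"claw": 0,"slide": [-33,-2,25],"spin": 0},{"claw": 0,"slide": [-33,-2,55],"spin": 0},{"claw": 0,"slide": [-33,-2,85],"spin": 0},{"claw": 0,"slide": [-33,-2,110],"spin": 0},{"claw": 0,"slide": [-33,-2,122],"spin": 0},{"claw": 0,"slide": [-33,-2,122],"spin": 0},{"claw": 0,"slide": [-33,-2,122],"spin": 0}])

```text
time: 10.45
ee_pos: [654.1, 19.7, 51.9]
eef_rot: [-3.126, 0.012, -2.914]
force: [1.1, -0.4, 0.4]
grip_width: 47.1
```

Call:
step_arm(motion=[{"claw": 1,"slide": [0,0,0],"spin": 0},{"claw": 1,"slide": [0,0,0],"spin": 0},{"claw": 1,"slide": [0,0,0],"spin": 0},{"claw": 1,"slide": [0,0,0],"spin": 0},{"claw": 1,"slide": [0,0,0],"spin": 0}], force=20)

```text
time: 10.87
ee_pos: [655.3, 20.0, 54.1]
eef_rot: [-3.126, 0.015, -2.913]
force: [0.6, 1.6, 3.6]
grip_width: 26.8
```

```bash
python3 s.py; cat > arc.py <<'E'
from station import r
from h import *
import sys
o=r.observe(); piv=J(0.0,-38.0); p=o['ee_pos'][:2]-piv
rad=np.hypot(*p); a0=(A-np.arctan2(p[1],p[0])); print('rad',rad,'angle',a0)
for a in map(float,sys.argv[1:]):
    q=piv+125*np.array([np.cos(A-a),np.sin(A-a)]); print(a,*rel(o,q,52,A+np.pi-a))
E
python3 arc.py 0.1 0.2 0.3 0.4 0.5 0.6 0.7 0.8
```

```text
10.8667 [655.3  20.   54.1] yaw -2.913 w 26.8 F [0.6 1.6 3.6] T [ 0.25  0.06 -0.01] jig 125.4 -38.1 Fjig 1.4
rad 125.44250407966005 angle 0.0004855303204099881
0.1 [  1.1 -12.4   2.3] 0.104
0.2 [  3.1 -24.7   2.4] 0.204
0.3 [  6.2 -36.8   2.6] 0.304
0.4 [ 10.5 -48.5   2.7] 0.404
0.5 [ 16.  -59.8   2.8] 0.504
0.6 [ 22.6 -70.4   2.8] 0.604
0.7 [ 30.2 -80.3   2.9] 0.704
0.8 [ 38.7 -89.4   2.9] 0.804
```

The ball is gripped, but the pads sit slightly above its equator: width 26.8 and pushed up 2 mm. I'll re-grip lower.

Call:
step_arm(motion=[{"claw": 0.2,"slide": [0,0,0],"spin": 0},{"claw": 0.2,"slide": [0,0,0],"spin": 0},{"claw": 0.2,"slide": [0,0,4],"spin": 0},{"claw": 0.2,"slide": [0,0,7],"spin": 0},{"claw": 0.2,"slide": [0,0,7],"spin": 0},{"claw": 1,"slide": [0,0,7],"spin": 0},{"claw": 1,"slide": [0,0,7],"spin": 0},{"claw": 1,"slide": [0,0,7],"spin": 0},{"claw": 1,"slide": [0,0,7],"spin": 0},{"claw": 1,"slide": [0,0,7],"spin": 0}], force=15)

```text
time: 11.7
ee_pos: [655.1, 20.2, 46.6]
eef_rot: [-3.127, 0.014, -2.913]
force: [0.5, 0.9, -1.9]
grip_width: 27.2
```

```bash
python3 s.py; sed -i 's/rel(o,q,52/rel(o,q,o["ee_pos"][2]/' arc.py; python3 arc.py 0.1 0.2 0.3 0.4 0.5 0.6 0.7 0.8
```

```text
11.7 [655.1  20.2  46.6] yaw -2.913 w 27.2 F [ 0.5  0.9 -1.9] T [0.18 0.05 0.03] jig 125.3 -37.8 Fjig 0.7
rad 125.28715779984117 angle -0.001254296553876516
0.1 [  1.  -12.6   0.2] 0.104
0.2 [  2.9 -25.    0.3] 0.204
0.3 [  6.  -37.1   0.5] 0.304
0.4 [ 10.3 -48.8   0.6] 0.404
0.5 [ 15.8 -60.    0.7] 0.504
0.6 [ 22.4 -70.6   0.7] 0.604
0.7 [ 30.  -80.6   0.8] 0.704
0.8 [ 38.5 -89.7   0.8] 0.804
```

Well gripped now. Swinging the first half.

Call:
step_arm(motion=[{"claw": 1,"slide": [1,-12.5,0],"spin": 0.1},{"claw": 1,"slide": [3,-25,0],"spin": 0.2},{"claw": 1,"slide": [6,-37,0],"spin": 0.3},{"claw": 1,"slide": [10.3,-49,0],"spin": 0.4},{"claw": 1,"slide": [16,-60,0],"spin": 0.5},{"claw": 1,"slide": [22.5,-70.5,0],"spin": 0.6},{"claw": 1,"slide": [30,-80.5,0],"spin": 0.7},{"claw": 1,"slide": [38.5,-89.7,0],"spin": 0.8},{"claw": 1,"slide": [38.5,-89.7,0],"spin": 0.8}])

```text
time: 12.45
ee_pos: [637.2, -77.0, 46.7]
eef_rot: [-3.142, 0.02, 2.566]
force: [3.3, 0.8, -4.4]
grip_width: 27.1
```

```bash
python3 s.py; python3 arc.py 0.9 1.0 1.1 1.2 1.3 1.4 1.5 1.571
```

```text
12.45 [637.2 -77.   46.7] yaw 2.566 w 27.1 F [ 3.3  0.8 -4.4] T [ 0.09 -0.27 -0.01] jig 86.2 -128.7 Fjig 0.0
rad 125.13763150032133 angle 0.8104232945637762
0.9 [  0.8 -11.2  -0. ] 0.1
1.0 [  2.6 -23.5  -0.1] 0.2
1.1 [  5.7 -35.6  -0.1] 0.3
1.2 [ 10.  -47.4  -0.2] 0.4
1.3 [ 15.4 -58.6  -0.3] 0.5
1.4 [ 22.  -69.3  -0.4] 0.6
1.5 [ 29.5 -79.2  -0.6] 0.7
1.571 [ 35.5 -85.8  -0.7] 0.771
```

Call:
step_arm(motion=[{"claw": 1,"slide": [0.8,-11.2,0],"spin": 0.1},{"claw": 1,"slide": [2.6,-23.5,0],"spin": 0.2},{"claw": 1,"slide": [5.7,-35.6,0],"spin": 0.3},{"claw": 1,"slide": [10,-47.4,0],"spin": 0.4},{"claw": 1,"slide": [15.4,-58.6,0],"spin": 0.5},{"claw": 1,"slide": [22,-69.3,-0.4],"spin": 0.6},{"claw": 1,"slide": [29.5,-79.2,-0.6],"spin": 0.7},{"claw": 1,"slide": [35.5,-85.8,-0.7],"spin": 0.77},{"claw": 1,"slide": [35.5,-85.8,-0.7],"spin": 0.77},{"claw": 1,"slide": [35.5,-85.8,-0.7],"spin": 0.77}])

```text
time: 13.28
ee_pos: [560.8, -129.0, 46.5]
eef_rot: [3.128, 0.014, 1.8]
force: [1.6, 1.8, -3.6]
grip_width: 27.0
```

```bash
python3 s.py; python3 arc.py 1.571; python3 - <<'E'
from station import r
from h import *
import cv2
c=r.read_camera('top');cv2.imwrite('pics/top5.png',c['image'])
w=r.read_camera('wrist');cv2.imwrite('pics/wrist5.png',w['image'])
s=r.read_camera('side')['image']
a=cv2.resize(c['image'][165:285,260:420],(400,300),interpolation=cv2.INTER_CUBIC);b=cv2.resize(s[150:300,260:460],(400,300),interpolation=cv2.INTER_CUBIC)
d=cv2.resize(w['image'],(480,300),interpolation=cv2.INTER_AREA);d=np.hstack([d,np.zeros((300,320,3),np.uint8)])
cv2.imwrite('pics/all5.png',np.vstack([np.hstack([a,b]),d]))
for n,p in dict(ballexp=[*J(0,-163),70],pivot=[*J(0,-38),60]).items(): print(n,proj(w,np.array(p)).round(1)*.75)
E
```

```text
13.2833 [ 560.8 -129.    46.5] yaw 1.8 w 27.0 F [ 1.6  1.8 -3.6] T [0.3  0.04 0.04] jig 0.1 -162.3 Fjig 1.4
rad 124.28237668512939 angle 1.5696707271901313
1.571 [-0.7 -0.2  0. ] 0.005
ballexp [240.9   194.175]
pivot [241.65  15.9 ]
```

View pics/all5.png

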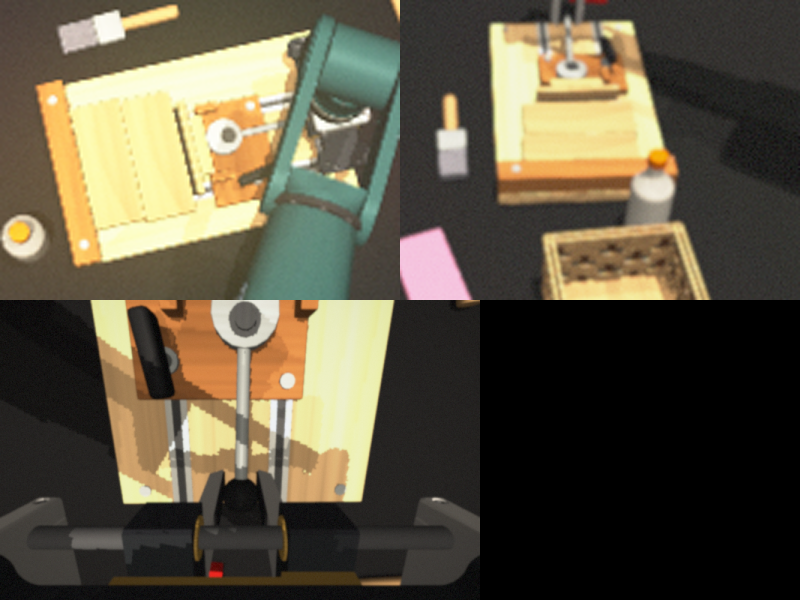

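The lever is in line with the tracks and the ball is held between the fingers at (240,495). The handle is still at ≈1.4, and the bottle, basket and brush are in place. One numeric check remains: pad contact with the boards.

```bash
python3 s.py; python3 - <<'E'
from station import r
from h import *
import cv2
c=r.read_camera('top');im=c['image']
for x in(45,30,0,-30):
    print(x,[int(cv2.getRectSubPix(im,(1,1),tuple(map(float,proj(c,np.array([*J(x,y),34]))))).sum()) for y in range(0,42,2)])
a=cv2.resize(im[195:250,300:365],None,fx=11,fy=10,interpolation=cv2.INTER_CUBIC);cv2.imwrite('pics/z6.png',a)
E
```

```text
13.4333 [ 561.1 -129.    46.5] yaw 1.799 w 26.8 F [ 1.2  3.3 -2.9] T [0.38 0.06 0.05] jig 0.4 -162.3 Fjig 3.0
45 [676, 699, 655, 636, 645, 657, 669, 666, 620, 501, 387, 287, 451, 637, 656, 666, 661, 659, 659, 659, 658]
30 [687, 691, 695, 689, 683, 675, 671, 660, 604, 475, 375, 304, 471, 639, 654, 664, 662, 661, 658, 655, 653]
0 [687, 685, 680, 671, 665, 664, 665, 656, 594, 474, 377, 305, 480, 637, 659, 667, 659, 656, 654, 654, 652]
-30 [688, 684, 667, 660, 659, 662, 665, 655, 588, 458, 358, 286, 486, 639, 658, 665, 658, 656, 654, 651, 648]
```

View pics/z6.png

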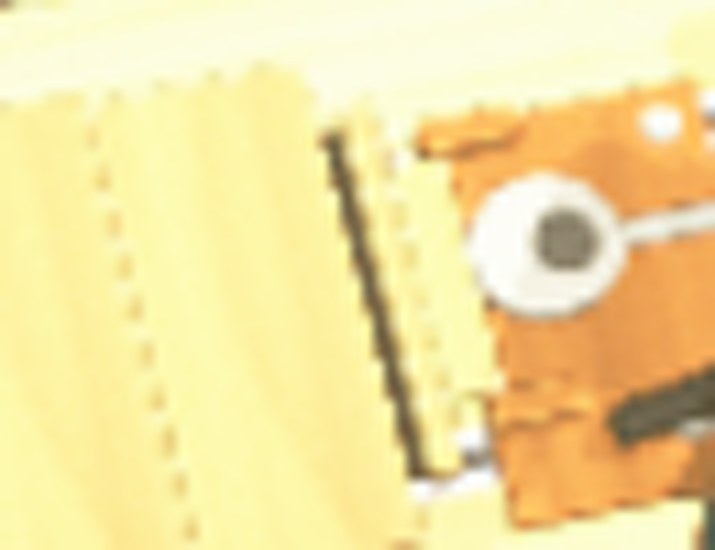

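The black pad is squeezed to a thin strip flush along the near board, from (335,140) to (415,470). The cam holder has moved off the carriage block and the boards are closed. Handing in while holding.

```bash
python3 -c "
from station import r
print(r.hand_in())"
```

```text
the job is handed in; nothing more can be done
None
```

The joint is clamped and handed in at about 13.5 s, with the gripper still holding the lever at highest lift.

- **Carriage:** I gripped the T-handle and slid the carriage up about 50 mm until the pad had closed the boards against the fence. I first pushed to about 9.6 N, then backed off to about 2 mm of pad compression, to leave room for the cam's 6 mm lift.
- **T-handle:** Turned clockwise to about 1.40 rad, from both the tool angle and the wrist image. It counts as tight from 1.2.
- **Cam lever:** My first grip on the ball sat too high, so I re-gripped about 7 mm lower. I then swung the lever to a measured 1.57 rad.

**Last checks:**
- The lever is in line with the tracks.
- The pad is squeezed to a thin strip, flush along the near board.
- The near board's face was at jig y ≈ 24 mm against 25 mm expected, with the joint line at 94 against 95 before locking. I measured the fence face with about the same offset.
- The bottle, brush and basket look undisturbed.
- The tool was tilted about 0.015 rad from pushing, with no visible effect.
- I judged the squeeze from the pictures and did not measure the clamping force.

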